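# Slide the plate carrier into the heat sealer notches and press start

## Robot

A 6-joint arm with a two-finger parallel gripper is mounted at the origin on the work surface. World frame = base frame: x ahead of the robot, y to its left, z up, the work surface at z = 0. Lengths are in m, angles in degrees, forces in N, time in s.
With the tool pointing down it reaches from about 0.4 to 0.825 m from the base axis. Payload 7 kg.
Tool frame: the origin (TCP) lies midway between the tips of the shut fingers; the grasp point (between the pads) lies r.pinch_z behind it (r.pinch_z is the distance from the TCP to the grasp point, in m); z points along the fingers, y is the line along which they close (so a half turn about z gives the same grasp; the last joint's range is limited). The gripper opens to 88 mm and grips with 3 to 60 N. Pads are 19 mm wide; open, the fingers measure 130 mm over their backs; the gripper's body (78 mm by 193 mm) begins 47 mm behind the grasp point.
Start: joints at [-57.175, 20.546, 0.682, 0, -70.136, -16.507], TCP at [0.19, -0.648, 0.188] pointing down, gripper open.
Joint ranges: [-176.03, 176.03], [-82.01, 121.73], [-58.28, 71.71], [-173.87, 95.51], [-174.79, -0.11], [-173.66, 173.66]. Speed limits (degrees/s): [136.94, 136.94, 172.46, 180, 180, 180].

## Interface

Orientations are given as [roll, pitch, yaw] about the fixed x, y, z axes, in that order (R = Rz(yaw) Ry(pitch) Rx(roll)).
In Python, from plant import r, optics, job gives the robot as it stands.
- The arm moves only by the shell command python3 -m crank 'ROWS' [FORCE]. ROWS is JSON, a list of rows, each an object with "xyz": the shift along the tool's x, y, z in units of 30 mm (1.0 is 30 mm), a list of three; "delta_rot": the turn, a rotation vector about the tool's x, y, z in degrees, a list of three; "claw": the closure, from 0 (fully open) to 1 (shut). A call has 1 to 20 rows; each row is the pose to reach, as a shift and turn from the pose commanded when the call began, along the tool's axes at that moment; what a row does not reach only later rows make up. A row lasts 1/8 s, in which the tool goes at most 62.5 mm and 10.7 degrees, less where a joint would pass 70% of its speed; a pose out of reach is approached as far as the arm can. A call with a gripper value outside its range is refused whole. The fingers move at their own pace and stop on an object; FORCE is the grip in N (left out, the last holds). Time passes only in rows, so rows that repeat a pose let the fingers close. It gives the time, the measured TCP pose, the force, the opening and the grip force at its end, in the units of the state.
- r.get_state(): the state, without advancing time (a new reading comes with each control period).
- optics.capture(name): name is "scene" or "top" or "wrist"; returns a dict with "img" (480x640x3 uint8, blue, green, red), "fovy" (degrees; the focal length in pixels is half the picture's height over the tangent of half this angle, whatever the lens; pixels are square), "cx", "cy" (the principal point, pixels), "eye" and "rotation" of the camera in the world; the wrist camera has in their place "hand_eye" (4x4, takes a point from camera to tool coordinates, whose origin is the TCP and whose axes are the flange's). Camera axes: x right, y up, looking along -z (the intrinsics and any distortion apply to the point x, -y, -z); pixel columns grow to the right and rows downward; lengths in m; the calibration is good to about 2 mm. A picture is of the moment at which its call begins: read the wrist's pose just before it. There is no depth.
- job.close_job(): hands the job in; it is judged then, once.
The state is a dict: "time_s": time; "joints": joint angles; "qd": joint speeds; "joint_torque": joint torques, N m; "tcp_pos": TCP position; "eef_rot": TCP orientation; "contact_force": force on the tool from outside, world axes, zero at the start; "moment": the same for the moment, N m; "gripper_width": finger opening in m; "gripper_force": force on a finger pad.
Only numpy, scipy, OpenCV 4.12 (cv2) and the standard library are available. Lean on these libraries where they do the work, as an engineer would, in place of code of your own. Each camera call takes 0.05 s, during which the arm holds its last target. There are 200 camera calls.

## Task

With a fingertip, push the heat sealer's loaded plate carrier along its rails into the machine until you feel it drop fully into its locating notches, then press the start button on the base. Only push: do not lift the carrier or the plate on it, do not press the button before the carrier is in its notches, and leave the other things on the bench where they stand.

Things in the scene. Friction and masses are not known exactly. Their poses are not given: they have to be found in the camera images.
- sealer: White benchtop heat sealer, fixed. Origin: on the bench, under the carrier's origin when that is home; +x: the way the carrier slides in (open front to machine), +y: left when looking that way, +z up. Base: x -215 to +190 mm, y -120 to +120, top 32 mm above the bench. Press head: x -95 mm inward, y -105 to +105, underside 105 mm, top 261 mm above the bench.
- rails (a point): Mid-line of the rails at the open front, level with the rail tops, 45 mm above the bench (sealer x -212, y 0). The carrier's feet slide on four steel strips between two side guides (inner faces y -52 and +52 mm, tops 58 mm above the bench, x -214 to +95 mm).
- home (a point): Where the carrier's origin lies when home: sealer x 0, y 0, 40 mm above the bench. Each rail strip has one square-ended notch, 16 mm long, 5 mm deep, for one 12 mm foot; all four feet drop at once, only here, with 2 mm play each way, and the notch ends then stop the carrier. Pushed fast it may skip over and run 23 mm on to a wall.
- carrier: Loose aluminium plate carrier, 0.4 to 0.65 kg: a board 222 x 100 x 6 mm on four small feet; 2 to 6 N slides it. Origin: under the plate's centre, level with the soles of the feet; axes as the sealer's. Board: x -150 to +72 mm, underside 8 mm above the origin. Starts 60 to 110 mm out of home, origin 45 mm above the bench; home it is 40 mm: a 5 mm drop.
- flange (a point): Centre of the outer face of the carrier's upright push flange (the face that looks away from the sealer). The flange is 8 mm thick, 80 mm wide and 32 mm high; this point is at carrier x -150, y 0, z 24 mm, with 16 mm of flange above and below it.
- plate: White 96-well microplate, 128 x 85 x 14 mm, 60 g, lying loose in the carrier's nest (lips 6 mm high all round). Origin: centre of its underside, which is 14 mm above the carrier's origin. It rides along with the carrier.
- start (a joint): Start button's travel in m: 0 released, 0.006 fully pressed; a spring returns it. About 1.5 N starts it moving, 5 N presses it fully.
- start_top (a point): Centre of the top of the round start button (30 mm diameter, grey cap in a black collar of 46 mm), on the sealer's base at x -175, y +90 mm in the sealer's frame, 54 mm above the bench; pressed straight down.
- spare_plate: Bystander: an empty white microplate like the one in the carrier, flat on the bench; origin at the centre of its underside.
- bottle: Bystander: brown glass reagent jar with a blue cap, 70 mm diameter, 140 mm high, standing on the bench; origin at the centre of its underside.
- tip_box: Bystander: blue pipette-tip box with a grey lid, 122 x 84 x 83 mm, on the bench; origin at the centre of its underside.
- film_roll: Bystander: roll of sealing film standing on end, 92 mm diameter, 80 mm high; origin at the centre of its underside.
There are look-alikes about, which are no part of the job. Several things have the shape of the carrier; the one meant has the colours described above.

How it is judged:
By the outcome, as a careful person would: the job done as asked, in the order asked, and still so for the second after the job is handed in, with the robot touching nothing.
It also fails if it takes over 43 s, if anything falls off the work surface, if the arm or the gripper's body presses on something with over 40 N, if the wrist force passes 120 N, or if a joint passes its speed limit or range.

## Working session

There is one attempt and no reset: what is moved stays moved. The work goes in short steps, Python scripts to look and compute and a shell command to move; the robot and the scene stay as the last step left them, time stands still between calls to the robot, and variables do not carry over. Pictures are saved under pics/ and viewed, at most 10 in all, crops included, and the job is handed in when it is done.

```bash
mkdir -p pics
python3 - <<'E'
from plant import r,optics
import cv2,numpy as np
s=r.get_state();print({k:np.round(v,3).tolist() for k,v in s.items()},r.pinch_z)
for n in["scene","top"]:
    c=optics.capture(n);cv2.imwrite(f"pics/{n}.png",c["img"]);print({k:(np.round(v,4).tolist() if k!='img' else 0) for k,v in c.items()})
E
ls
```

```text
{'time_s': 0.0, 'joints': [-57.177, 20.592, 0.635, -0.02, -70.134, -16.506], 'qd': [0.04, -0.093, 0.021, 0.025, -0.114, 0.065], 'joint_torque': [0.0, -58.272, 29.307, 6.997, 0.007, -0.0], 'tcp_pos': [0.189, -0.647, 0.187], 'eef_rot': [179.907, -0.008, -163.69], 'contact_force': [-0.019, 0.594, -0.4], 'moment': [-0.068, -0.014, 0.016], 'gripper_force': 0.0, 'gripper_width': 0.088} 0.0188
{'img': 0, 'fovy': 49.5621, 'cx': 323.786, 'cy': 240.7178, 'eye': [1.4494, -0.4989, 1.1599], 'rotation': [43.369, -1.1696, 67.684]}
{'img': 0, 'fovy': 50.1764, 'cx': 308.8642, 'cy': 231.5842, 'eye': [0.3624, -0.0892, 1.5128], 'rotation': [4.4581, 0.7861, -89.0396]}
pics
```

View pics/scene.png

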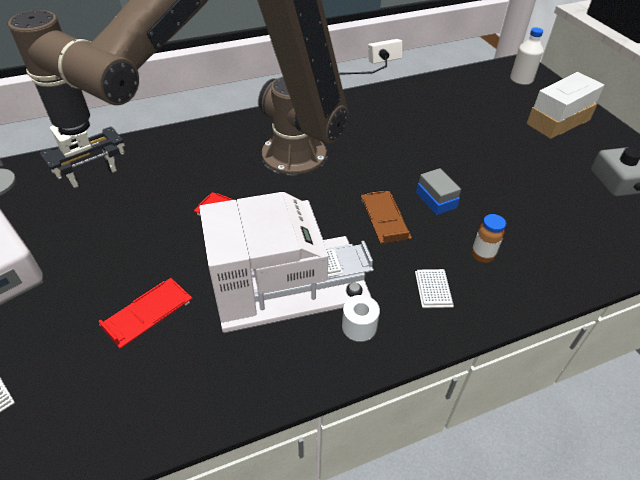

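View pics/top.png

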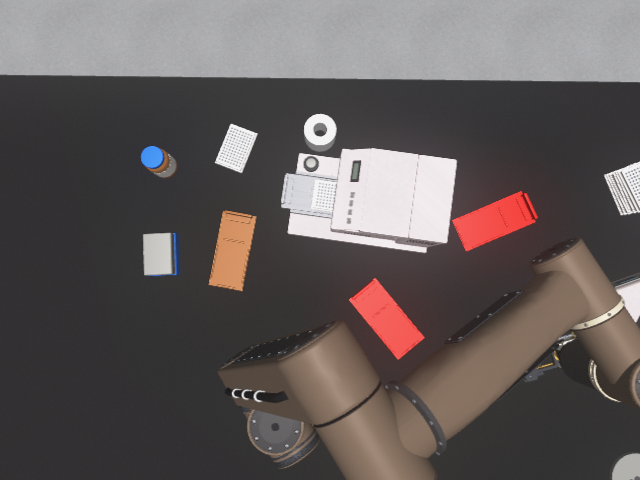

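The scene view shows the white sealer at about (270,260), with its open front and flange at (365,258). The button is at (354,289), next to the film roll at (360,318). In the top view the button is at (311,163), the flange's left edge is at x≈284 and the base's front corners are near (299,154) and (288,234). I'll zoom in on both.

Run:
```python
import cv2
a=cv2.imread("pics/top.png")[130:260,265:435];cv2.imwrite("pics/top_z.png",cv2.resize(a,None,fx=4.5,fy=4.5,interpolation=cv2.INTER_CUBIC))
a=cv2.imread("pics/scene.png")[225:345,300:400];cv2.imwrite("pics/sc_z.png",cv2.resize(a,None,fx=5,fy=5,interpolation=cv2.INTER_CUBIC))
```

```text
(no output)
```

View pics/top_z.png

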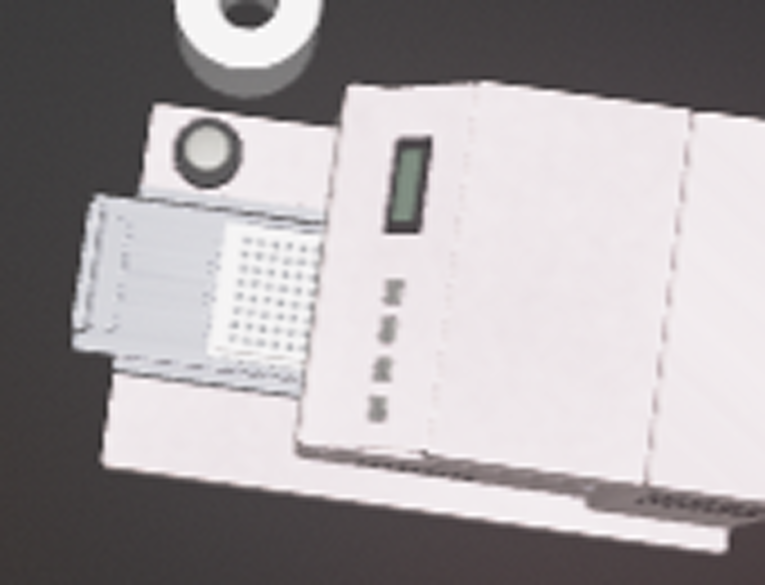

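View pics/sc_z.png

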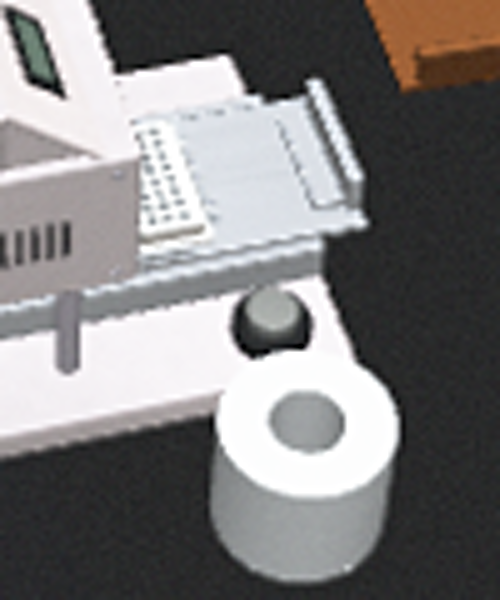

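The top zoom gives base front corners at (155,104) and (104,465), a back-right corner at (727,551) and the button at (208,146). The flange's outer edge runs from (93,197) to (76,347). The scene zoom shows the flange top from (313,82) to (357,180) and the button at (275,310).

```bash
cat > h.py <<'E'
import numpy as np
from scipy.spatial.transform import Rotation as R
def ray(c,u,v):
    f=c["img"].shape[0]/2/np.tan(np.radians(c["fovy"]/2))
    d=np.array([(u-c["cx"])/f,-(v-c["cy"])/f,-1])
    return np.array(c["eye"]),R.from_euler("xyz",c["rotation"],degrees=True).apply(d)
def onz(c,u,v,z):
    e,d=ray(c,u,v);return e+d*(z-e[2])/d[2]
E
python3 - <<'E'
from h import *
from plant import r,optics
t=optics.capture("top");s=optics.capture("scene")
T=lambda x,y,z:onz(t,265+(x+.5)/4.5-.5,130+(y+.5)/4.5-.5,z)
S=lambda x,y,z:onz(s,300+(x+.5)/5-.5,225+(y+.5)/5-.5,z)
a,b,c=T(155,104,.032),T(104,465,.032),T(727,551,.032)
print("base",a,b,c,np.linalg.norm(a-b),np.linalg.norm(c-b))
bt,bs=T(208,146,.054),S(275,308,.054);print("button",bt,bs)
ey=(a-b)/np.linalg.norm(a-b);ex=(c-b)/np.linalg.norm(c-b)
yaw1=np.degrees(np.arctan2(ex[1],ex[0]));yaw2=np.degrees(np.arctan2(ey[1],ey[0]))-90
yaw=(yaw1+yaw2)/2;print("yaw",yaw1,yaw2)
M=R.from_euler("z",yaw,degrees=True)
for n,p,q in[("a",a,[-.215,.12,.032]),("b",b,[-.215,-.12,.032]),("c",c,[.19,-.12,.032]),("bt",bt,[-.175,.09,.054]),("bs",bs,[-.175,.09,.054])]:print(n,"origin",p-M.apply(q))
O=np.mean([a-M.apply([-.215,.12,.032]),b-M.apply([-.215,-.12,.032]),bt-M.apply([-.175,.09,.054]),bs-M.apply([-.175,.09,.054])],0)
print("O",O)
for n,p in[("Tfl",T(93,197,.085)),("Tfr",T(76,347,.085)),("Sfr",S(313,82,.085)),("Sfl",S(357,180,.085))]:print(n,p,M.inv().apply(p-O))
E
```

```text
base [ 0.70902479 -0.03431032  0.032     ] [ 0.47253875 -0.00575735  0.032     ] [ 0.42363515 -0.40574399  0.032     ] 0.23820352197554878 0.4029651003121711
button [ 0.67700289 -0.06961296  0.054     ] [ 0.67827941 -0.06781913  0.054     ]
yaw -96.97056309889643 -96.88448237455354
a origin [ 5.63968896e-01 -2.33267076e-01  2.77555756e-17]
b origin [ 5.65730744e-01 -2.33661396e-01  2.77555756e-17]
c origin [ 5.65675698e-01 -2.31604728e-01  2.77555756e-17]
bt origin [ 5.66552537e-01 -2.32480143e-01  4.85722573e-17]
bs origin [ 5.67829057e-01 -2.30686315e-01  4.85722573e-17]
O [ 5.66020308e-01 -2.32523732e-01  3.81639165e-17]
Tfl [0.63691815 0.001518   0.085     ] [-0.24088436  0.04215162  0.085     ]
Tfr [0.54211018 0.01020188 0.085     ] [-0.23806971 -0.05301161  0.085     ]
Sfr [0.55885519 0.00864827 0.085     ] [-0.23854712 -0.03620146  0.085     ]
Sfl [ 6.34895291e-01 -3.97800697e-04  8.50000000e-02] [-0.23873857  0.04037459  0.085     ]
```

```bash
cat >> h.py <<'E'
O=np.array([.566,-.2325,0]);YAW=-96.93;M=R.from_euler("z",YAW,degrees=True)
def goal(st,ps,tilt=0):
    "rows' xyz/rot for sealer-frame TCP ps, tool x along sealer +x"
    A=R.from_euler("xyz",st["eef_rot"],degrees=True);B=R.from_euler("xyz",[180,tilt,YAW],degrees=True)
    return (A.inv().apply(O+M.apply(ps)-st["tcp_pos"])/.03).round(2),(A.inv()*B).as_rotvec(degrees=True).round(1)
def where(st):
    return M.inv().apply(np.array(st["tcp_pos"])-O).round(4),np.round(st["eef_rot"],1),M.inv().apply(st["contact_force"]).round(1),round(st["time_s"],2)
E
python3 - <<'E'
from h import *
from plant import r,optics
s=r.get_state();print(where(s),goal(s,[-.29,0,.36]));print(np.round(optics.capture("wrist")["hand_eye"],3))
E
```

```text
(array([ 0.4574, -0.3237,  0.1878]), array([ 179.9,   -0. , -163.7]), array([ 0. , -0.1,  0.5]), 0.2) (array([-19.74,  18.64,  -5.72]), array([  0.1,   0. , -66.8]))
[[ 0.     0.957  0.29   0.078]
 [ 1.    -0.    -0.     0.001]
 [-0.     0.29  -0.957 -0.197]
 [ 0.     0.     0.     1.   ]]
```

The wrist camera sits 78 mm out along tool +x, so it would hit the press head with the tool vertical. I'll lean the tool 20° outward so the fingertip leads.

```bash
python3 - <<'E'
from h import *
from plant import r
s=r.get_state();print(goal(s,[-.30,0,.36],-20))
E
python3 -m crank '[{"xyz":[0,0,-5.7],"delta_rot":[0,0,0],"claw":1},{"xyz":[0,0,-5.7],"delta_rot":[0,0,0],"claw":1},{"xyz":[0,0,-5.7],"delta_rot":[0,0,0],"claw":1},{"xyz":[0,0,-5.7],"delta_rot":[0,0,0],"claw":1}]' 20
```

```text
(array([-19.88,  18.95,  -5.72]), array([ 11.7,  17.7, -66. ]))
time_s: 0.75
tcp_pos: [0.1899, -0.6493, 0.3644]
eef_rot: [-179.6, 0.1, -163.7]
contact_force: [-0.7, -0.4, -0.0]
gripper_width: 0.0533
gripper_force: 0.0
```

```bash
python3 -m crank '[{"xyz":[-19.9,19.0,0],"delta_rot":[11.7,17.7,-66],"claw":1},{"xyz":[-19.9,19.0,0],"delta_rot":[11.7,17.7,-66],"claw":1},{"xyz":[-19.9,19.0,0],"delta_rot":[11.7,17.7,-66],"claw":1},{"xyz":[-19.9,19.0,0],"delta_rot":[11.7,17.7,-66],"claw":1},{"xyz":[-19.9,19.0,0],"delta_rot":[11.7,17.7,-66],"claw":1},{"xyz":[-19.9,19.0,0],"delta_rot":[11.7,17.7,-66],"claw":1},{"xyz":[-19.9,19.0,0],"delta_rot":[11.7,17.7,-66],"claw":1},{"xyz":[-19.9,19.0,0],"delta_rot":[11.7,17.7,-66],"claw":1},{"xyz":[-19.9,19.0,0],"delta_rot":[11.7,17.7,-66],"claw":1},{"xyz":[-19.9,19.0,0],"delta_rot":[11.7,17.7,-66],"claw":1},{"xyz":[-19.9,19.0,0],"delta_rot":[11.7,17.7,-66],"claw":1},{"xyz":[-19.9,19.0,0],"delta_rot":[11.7,17.7,-66],"claw":1},{"xyz":[-19.9,19.0,0],"delta_rot":[11.7,17.7,-66],"claw":1},{"xyz":[-19.9,19.0,0],"delta_rot":[11.7,17.7,-66],"claw":1},{"xyz":[-19.9,19.0,0],"delta_rot":[11.7,17.7,-66],"claw":1},{"xyz":[-19.9,19.0,0],"delta_rot":[11.7,17.7,-66],"claw":1}]'
python3 - <<'E'
from h import *
from plant import r,optics
import cv2
s=r.get_state();print(where(s),goal(s,[-.29,0,.10],-20),goal(s,[-.29,0,.064],-20),np.round(s["joints"]),s["gripper_width"])
c=optics.capture("wrist");cv2.imwrite("pics/w1.png",c["img"])
E
```

```text
time_s: 2.75
tcp_pos: [0.6018, 0.0659, 0.3596]
eef_rot: [-180.0, -20.0, -97.0]
contact_force: [-0.5, -1.3, 0.2]
gripper_width: 0.0002
gripper_force: 0.0
(array([-0.3006, -0.0004,  0.3596]), array([-180.,  -20.,  -97.]), array([ 1.4, -0.4,  0.2]), 2.75) (array([-2.64, -0.01,  8.25]), array([-0. , -0. , -0.1])) (array([-3.05, -0.01,  9.38]), array([-0. , -0. , -0.1])) [ 35.  15.   6.  15. -94. -43.] 0.00016855992739299707
```

View pics/w1.png

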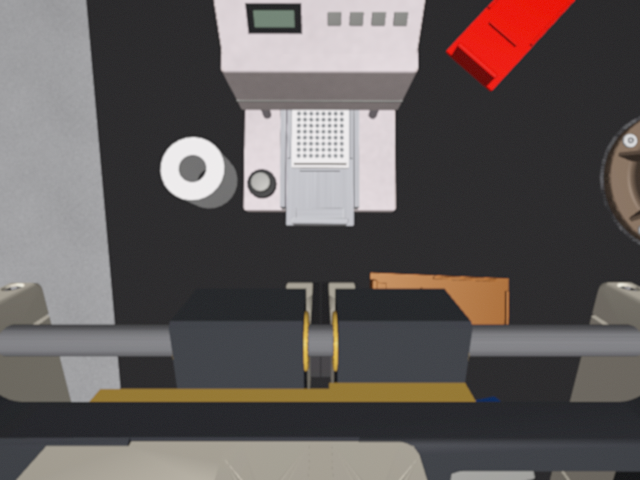

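The wrist view shows the tool lined up with the carrier: flange at (320,222), centred between the shut fingertips at (320,290). The button is at (262,182) and the film roll at (192,168). Next I go down outside the flange.

```bash
python3 -m crank '[{"xyz":[-3.05,0,9.4],"delta_rot":[0,0,0],"claw":1},{"xyz":[-3.05,0,9.4],"delta_rot":[0,0,0],"claw":1},{"xyz":[-3.05,0,9.4],"delta_rot":[0,0,0],"claw":1},{"xyz":[-3.05,0,9.4],"delta_rot":[0,0,0],"claw":1},{"xyz":[-3.05,0,9.4],"delta_rot":[0,0,0],"claw":1},{"xyz":[-3.05,0,9.4],"delta_rot":[0,0,0],"claw":1},{"xyz":[-3.05,0,9.4],"delta_rot":[0,0,0],"claw":1}]'
python3 - <<'E'
from h import *
from plant import r
s=r.get_state();print(where(s));[print(x,goal(s,[x,0,.064],-20)) for x in(-.255,-.19,-.15)]
E
```

```text
time_s: 3.68
tcp_pos: [0.6026, 0.0563, 0.0655]
eef_rot: [-179.8, -20.0, -97.0]
contact_force: [-0.3, -0.4, -0.3]
gripper_width: 0.0006
gripper_force: 0.0
(array([-0.2911,  0.0015,  0.0655]), array([-179.8,  -20. ,  -97. ]), array([ 0.5, -0.3, -0.3]), 3.67)
-0.255 (array([1.11, 0.05, 0.46]), array([-0.2,  0. , -0.1]))
-0.19 (array([3.15, 0.05, 1.2 ]), array([-0.2,  0. , -0.1]))
-0.15 (array([4.4 , 0.05, 1.66]), array([-0.2,  0. , -0.1]))
```

```bash
python3 -m crank '[{"xyz":[1.16,0.05,0.42],"delta_rot":[0,0,0],"claw":1},{"xyz":[1.16,0.05,0.42],"delta_rot":[0,0,0],"claw":1},{"xyz":[1.28,0.05,0.47],"delta_rot":[0,0,0],"claw":1},{"xyz":[1.41,0.05,0.51],"delta_rot":[0,0,0],"claw":1},{"xyz":[1.53,0.05,0.56],"delta_rot":[0,0,0],"claw":1},{"xyz":[1.66,0.05,0.60],"delta_rot":[0,0,0],"claw":1},{"xyz":[1.79,0.05,0.65],"delta_rot":[0,0,0],"claw":1},{"xyz":[1.91,0.05,0.70],"delta_rot":[0,0,0],"claw":1},{"xyz":[2.04,0.05,0.74],"delta_rot":[0,0,0],"claw":1},{"xyz":[2.16,0.05,0.79],"delta_rot":[0,0,0],"claw":1},{"xyz":[2.29,0.05,0.83],"delta_rot":[0,0,0],"claw":1}]'
python3 - <<'E'
from h import *
from plant import r,optics
import cv2
s=r.get_state();print(where(s))
c=optics.capture("wrist");cv2.imwrite("pics/w2.png",c["img"])
E
```

```text
time_s: 5.05
tcp_pos: [0.5909, -0.0163, 0.0632]
eef_rot: [-180.0, -20.1, -97.0]
contact_force: [0.2, 0.1, -0.7]
gripper_width: 0.0004
gripper_force: 0.0
(array([-0.2176, -0.0014,  0.0632]), array([-180. ,  -20.1,  -97. ]), array([-0.1,  0.2, -0.7]), 5.05)
```

View pics/w2.png

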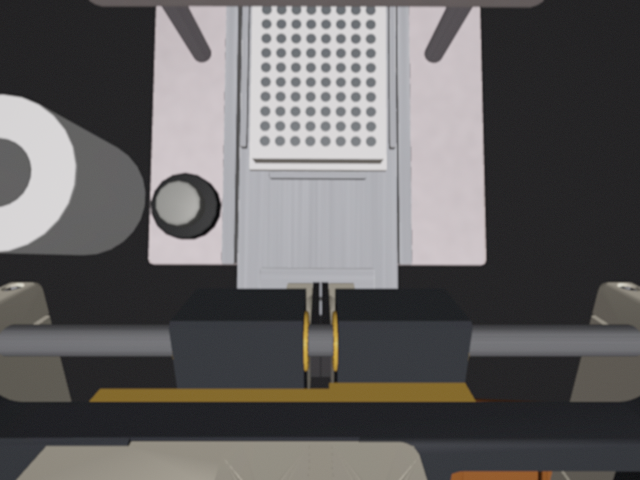

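```bash
cat >> h.py <<'E'
def wonz(c,st,u,v,z):
    f=240/np.tan(np.radians(c["fovy"]/2));H=np.array(c["hand_eye"])
    A=R.from_euler("xyz",st["eef_rot"],degrees=True)
    e=A.apply(H[:3,3])+st["tcp_pos"];d=A.apply(H[:3,:3]@[(u-c["cx"])/f,-(v-c["cy"])/f,-1])
    return M.inv().apply(e+d*(z-e[2])/d[2]-O).round(4)
E
python3 - <<'E'
from h import *
from plant import r,optics
s=r.get_state();c=optics.capture("wrist");print(where(s))
print("flange edge@.085/.053",wonz(c,s,270,288,.085),wonz(c,s,270,288,.053),"inner line@.085",wonz(c,s,270,268,.085),"plate edge@.073",wonz(c,s,318,160,.073))
print("base edge",wonz(c,s,200,265,.032),"button",wonz(c,s,179,203,.054),"roll edge",wonz(c,s,145,195,0),wonz(c,s,75,170,.08))
E
```

```text
(array([-0.2172, -0.0015,  0.0632]), array([-180. ,  -20.1,  -97. ]), array([ 0.3, -0.6, -0.5]), 5.1)
flange edge@.085/.053 [-0.2271  0.0265  0.085 ] [-0.2296  0.0312  0.053 ] inner line@.085 [-0.2161  0.0266  0.085 ] plate edge@.073 [-0.1525  0.0003  0.073 ]
base edge [-0.2152  0.0835  0.032 ] button [-0.175   0.0901  0.054 ] roll edge [-0.1594  0.1399  0.    ] [-0.1603  0.1394  0.08  ]
```

Run:
```python
from h import *
from plant import r,optics
import cv2
s=r.get_state();c=optics.capture("wrist")
f=240/np.tan(np.radians(c["fovy"]/2));p=np.linalg.inv(c["hand_eye"])@[0,0,0,1];print("tcp px",c["cx"]+f*p[0]/-p[2],c["cy"]-f*p[1]/-p[2])
w={"tcp_pos":[.6018,.0659,.3596],"eef_rot":[-180,-20,-97]}
print("w1 flange",wonz(c,w,320,224,.085),"plate",wonz(c,w,320,164,.073),"base",wonz(c,w,262,211,.032))
t=optics.capture("top")["img"];a=t[130:260,225:395];cv2.imwrite("pics/top2.png",cv2.resize(a,None,fx=4.5,fy=4.5,interpolation=cv2.INTER_CUBIC))
t=optics.capture("scene")["img"];a=t[200:320,280:440];cv2.imwrite("pics/sc2.png",cv2.resize(a,None,fx=5,fy=5,interpolation=cv2.INTER_CUBIC))
```

```text
tcp px 321.1464133480765 268.9571326487922
w1 flange [-0.2442  0.0004  0.085 ] plate [-0.1548  0.0003  0.073 ] base [-0.218   0.0915  0.032 ]
```

View pics/sc2.png

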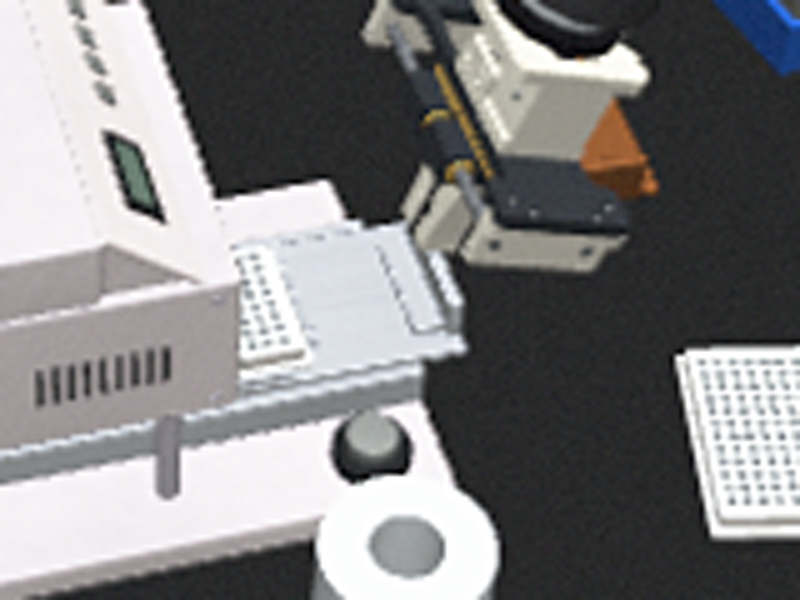

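Run:
```python
from h import *
from plant import r,optics
import cv2
s=r.get_state()
for n in("scene","top"):
    c=optics.capture(n);f=240/np.tan(np.radians(c["fovy"]/2))
    for nm,P in(("tcp",np.array(s["tcp_pos"])),("flange ctr top@-.239",O+M.apply([-.239,0,.085])),("fl at -.209",O+M.apply([-.209,0,.085]))):
        p=R.from_euler("xyz",c["rotation"],degrees=True).inv().apply(P-c["eye"]);u,v=c["cx"]-f*p[0]/p[2],c["cy"]+f*p[1]/p[2]
        print(n,nm,(u,v),"zoom",((u-280)*5,(v-200)*5) if n=="scene" else ((u-225)*4.5,(v-130)*4.5))
print(where(s), s["gripper_width"])
```

```text
scene tcp (np.float64(358.60740337935323), np.float64(256.2823246379732)) zoom (np.float64(393.03701689676615), np.float64(281.411623189866))
scene flange ctr top@-.239 (np.float64(366.4126263123553), np.float64(250.06886178739586)) zoom (np.float64(432.0631315617766), np.float64(250.3443089369793))
scene fl at -.209 (np.float64(356.22943432321216), np.float64(252.0337845255352)) zoom (np.float64(381.1471716160608), np.float64(260.168922627676))
top tcp (np.float64(291.52564471908704), np.float64(190.79080602294854)) zoom (np.float64(299.3654012358917), np.float64(273.55862710326846))
top flange ctr top@-.239 (np.float64(283.8251805615793), np.float64(188.14613608669538)) zoom (np.float64(264.71331252710695), np.float64(261.6576123901292))
top fl at -.209 (np.float64(294.3752718503762), np.float64(189.5725829591992)) zoom (np.float64(312.1887233266928), np.float64(268.07662331639636))
(array([-0.218 , -0.0012,  0.0633]), array([-179.9,  -20. ,  -97. ]), array([ 0.3, -0.1,  0.2]), 5.3) 0.0004909568340294832
```

View pics/top2.png

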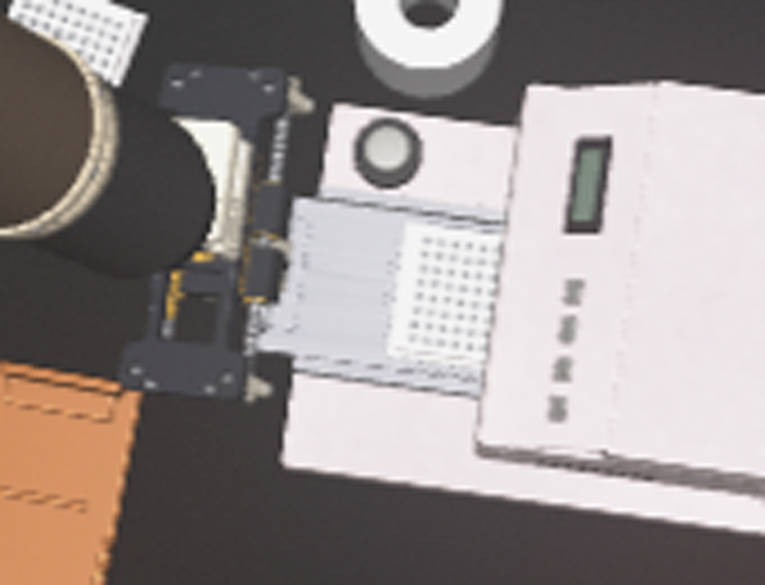

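Run:
```python
import cv2,numpy as np
z=lambda a,w,h:cv2.resize(a,(w,h),interpolation=cv2.INTER_CUBIC)
a=z(cv2.imread("pics/w1.png")[240:390,270:370],400,600)[:300]
b=z(cv2.imread("pics/w2.png")[240:390,270:370],400,600)[:300]
s=cv2.imread("pics/sc2.png")[150:375,350:500]
t=cv2.imread("pics/top2.png")[180:375,235:495]
cv2.imwrite("pics/comp.png",np.vstack([np.hstack([a,b]),np.hstack([z(s,400,300*2)[150:450],z(t,400,300)])]))
```

```text
(no output)
```

View pics/comp.png

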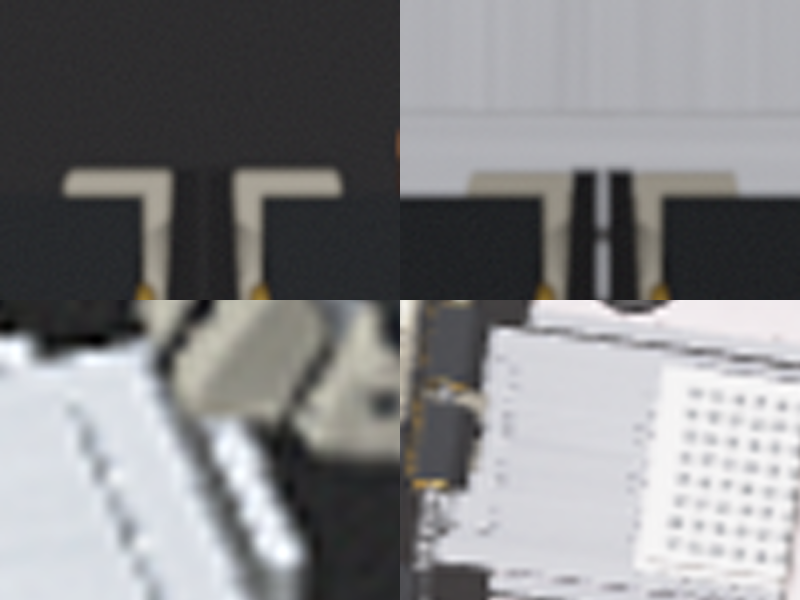

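Run:
```python
from h import *
from plant import r,optics
s=r.get_state();c=optics.capture("wrist");H=np.array(c["hand_eye"]);f=240/np.tan(np.radians(c["fovy"]/2))
for row in(282.5,288.5):
  d=H[:3,:3]@[(321-c["cx"])/f,-(row-c["cy"])/f,-1]
  for z in(0,-.01,-.02,-.03,-.04,-.05):print(row,z,(H[:3,3]+d*(z-H[2,3])/d[2]).round(4))
c=optics.capture("scene");f=240/np.tan(np.radians(c["fovy"]/2));A=R.from_euler("xyz",s["eef_rot"],degrees=True)
def pr(q):
    p=R.from_euler("xyz",c["rotation"],degrees=True).inv().apply(A.apply(q)+s["tcp_pos"]-c["eye"]);u,v=c["cx"]-f*p[0]/p[2],c["cy"]+f*p[1]/p[2]
    return round(((u-280)*5-350)*2.667),round(((v-200)*5-150)*2.667+150)
for y in(.021,-.021):
  for q in[(x,y,z) for x in(.0095,-.0095) for z in(0,-.02,-.04)]:print(q,pr(q))
```

```text
282.5 0 [-0.009  -0.0001  0.    ]
282.5 -0.01 [-0.0046 -0.0001 -0.01  ]
282.5 -0.02 [-0.0002 -0.0001 -0.02  ]
282.5 -0.03 [ 0.0042 -0.0002 -0.03  ]
282.5 -0.04 [ 0.0086 -0.0002 -0.04  ]
282.5 -0.05 [ 0.013  -0.0002 -0.05  ]
288.5 0 [-0.013  -0.0001  0.    ]
288.5 -0.01 [-0.0084 -0.0001 -0.01  ]
288.5 -0.02 [-0.0038 -0.0001 -0.02  ]
288.5 -0.03 [ 0.0008 -0.0002 -0.03  ]
288.5 -0.04 [ 0.0053 -0.0002 -0.04  ]
288.5 -0.05 [ 0.0099 -0.0002 -0.05  ]
(0.0095, 0.021, 0) (46, 427)
(0.0095, 0.021, -0.02) (82, 361)
(0.0095, 0.021, -0.04) (119, 294)
(-0.0095, 0.021, 0) (123, 432)
(-0.0095, 0.021, -0.02) (160, 367)
(-0.0095, 0.021, -0.04) (197, 300)
(0.0095, -0.021, 0) (107, 570)
(0.0095, -0.021, -0.02) (144, 505)
(0.0095, -0.021, -0.04) (182, 438)
(-0.0095, -0.021, 0) (185, 575)
(-0.0095, -0.021, -0.02) (223, 510)
(-0.0095, -0.021, -0.04) (262, 443)
```

The finger ends, seen in both views, lie about 45 mm behind the reported TCP and hover above the flange. The carrier hasn't moved and there is no contact force. I'll cross-check this against the starting scene picture, where the open tips showed at about (72,184) and (120,153).

Run:
```python
from h import *
from plant import r,optics
import cv2
c=optics.capture("scene");f=240/np.tan(np.radians(c["fovy"]/2));A=R.from_euler("xyz",[179.9,0,-163.69],degrees=True)
for y in(.05,-.05):
  for z in(0,-.045):
    p=R.from_euler("xyz",c["rotation"],degrees=True).inv().apply(A.apply([0,y,z])+[.189,-.647,.187]-c["eye"]);print(y,z,round(c["cx"]-f*p[0]/p[2]),round(c["cy"]+f*p[1]/p[2]))
g=cv2.imread("pics/scene.png")[140:230,40:135]
m=(g.min(2)>90).astype(np.uint8)
n,l,st,ce=cv2.connectedComponentsWithStats(m)
print([(x+40,y+140,w,h,a) for x,y,w,h,a in st[1:] if a>15])
```

```text
0.05 0 115 181
0.05 -0.045 110 169
-0.05 0 80 195
-0.05 -0.045 75 183
[(np.int32(40), np.int32(140), np.int32(59), np.int32(17), np.int32(550)), (np.int32(117), np.int32(143), np.int32(7), np.int32(12), np.int32(50)), (np.int32(72), np.int32(151), np.int32(36), np.int32(16), np.int32(80)), (np.int32(105), np.int32(155), np.int32(11), np.int32(17), np.int32(89)), (np.int32(51), np.int32(168), np.int32(11), np.int32(11), np.int32(56)), (np.int32(66), np.int32(173), np.int32(12), np.int32(14), np.int32(88))]
```

Run:
```python
from h import *
from plant import r,optics
c=optics.capture("wrist");H=np.array(c["hand_eye"]);f=240/np.tan(np.radians(c["fovy"]/2));print(c["fovy"],f,c["cx"],c["cy"])
p=np.linalg.inv(H)@[0,0,0,1];print("tcp depth",-p[2],"depth if 42mm=70px",.042*f/70)
s=r.get_state();print(where(s),np.round(s["joints"],2),s["gripper_width"])
# light blob ends of bar in w1
import cv2
g=cv2.imread("pics/w1.png");print([ (row,np.where(g[row].min(1)>110)[0][[0,-1]].tolist()) for row in(286,300,320)])
```

```text
69.58714250919407 345.39743432999137 320.1733600098683 241.13057736753555
tcp depth 0.21115249223377527 depth if 42mm=70px 0.20723846059799483
(array([-0.218 , -0.0013,  0.0632]), array([-180. ,  -20.1,  -97. ]), array([-0. ,  0.3, -0.1]), 5.6) [ 28.59  22.87 -24.75  19.7  -55.95 -48.6 ] -2.7109481922175114e-06
[(286, [0, 636]), (300, [0, 639]), (320, [37, 604])]
```

Run:
```python
from h import *
from plant import r,optics
s=r.get_state();c=optics.capture("scene");f=240/np.tan(np.radians(c["fovy"]/2));A=R.from_euler("xyz",s["eef_rot"],degrees=True)
def pr(q):
    p=R.from_euler("xyz",c["rotation"],degrees=True).inv().apply(A.apply(q)+s["tcp_pos"]-c["eye"]);u,v=c["cx"]-f*p[0]/p[2],c["cy"]+f*p[1]/p[2]
    return round((u-280)*5),round((v-200)*5)
for z in(-.06,-.08,-.1,-.12,-.14):print(z,[pr((x,-.0965,z)) for x in(.039,.01,-.01,-.039)])
print("tips",[(z,pr((0.01,-.017,z)),pr((-.01,-.017,z))) for z in(-.03,-.04,-.05)])
print(goal(s,[-.29,0,.10],-20),goal(s,[-.29,0,.025],-20))
```

```text
-0.06 [(430, 332), (478, 335), (510, 336), (556, 339)]
-0.08 [(446, 306), (494, 309), (526, 311), (573, 313)]
-0.1 [(461, 279), (510, 282), (542, 284), (589, 287)]
-0.12 [(478, 252), (526, 255), (559, 258), (606, 261)]
-0.14 [(494, 224), (543, 228), (576, 230), (623, 234)]
tips [(-0.03, (408, 265), (439, 267)), (-0.04, (415, 253), (446, 255)), (-0.05, (422, 240), (454, 242))]
(array([-1.83, -0.04, -1.97]), array([-0. , -0.1, -0. ])) (array([-2.69, -0.04,  0.37]), array([-0. , -0.1, -0. ]))
```

The body corner also fits a tip about 42 mm short of the reported TCP. That matches the stated 66 mm between body and tip, so I'll use this offset. I'll retreat outward and then lower.

```bash
python3 -m crank '[{"xyz":[-1.63,-0.04,-0.59],"delta_rot":[0,0,0],"claw":1},{"xyz":[-1.63,-0.04,-0.59],"delta_rot":[0,0,0],"claw":1},{"xyz":[-1.63,-0.04,-0.59],"delta_rot":[0,0,0],"claw":1},{"xyz":[-2.04,-0.04,0.54],"delta_rot":[0,0,0],"claw":1},{"xyz":[-2.04,-0.04,0.54],"delta_rot":[0,0,0],"claw":1},{"xyz":[-2.04,-0.04,0.54],"delta_rot":[0,0,0],"claw":1}]'
python3 - <<'E'
from h import *
from plant import r
print(where(r.get_state()))
E
```

```text
time_s: 6.4
tcp_pos: [0.5987, 0.0349, 0.0278]
eef_rot: [-180.0, -20.1, -97.0]
contact_force: [-0.0, -0.3, 0.8]
gripper_width: 0.0008
gripper_force: 0.0
(array([-2.694e-01,  2.000e-04,  2.780e-02]), array([-180. ,  -20.1,  -97. ]), array([0.3, 0. , 0.8]), 6.4)
```

```bash
python3 -m crank '[{"xyz":[0.81,0,0.30],"delta_rot":[0,0,0],"claw":1},{"xyz":[0.81,0,0.30],"delta_rot":[0,0,0],"claw":1},{"xyz":[0.91,0,0.33],"delta_rot":[0,0,0],"claw":1},{"xyz":[1.0,0,0.36],"delta_rot":[0,0,0],"claw":1},{"xyz":[1.10,0,0.40],"delta_rot":[0,0,0],"claw":1},{"xyz":[1.19,0,0.43],"delta_rot":[0,0,0],"claw":1},{"xyz":[1.28,0,0.47],"delta_rot":[0,0,0],"claw":1},{"xyz":[1.38,0,0.50],"delta_rot":[0,0,0],"claw":1}]'
python3 - <<'E'
from h import *
from plant import r,optics
import cv2
s=r.get_state();print(where(s))
c=optics.capture("wrist");cv2.imwrite("pics/w3.png",c["img"])
g=cv2.cvtColor(c["img"],cv2.COLOR_BGR2GRAY)
# plate edge: strongest vertical gradient in columns 290-345
d=np.diff(g[:,285:350].astype(float).mean(1));k=np.argsort(-abs(d[100:282]))[:5]+100;print(k,d[k].round(1),[wonz(c,s,318,x,.066)[0] for x in k])
E
```

```text
time_s: 7.4
tcp_pos: [0.5938, -0.0079, 0.0274]
eef_rot: [-179.9, -20.0, -96.9]
contact_force: [0.8, 4.0, 2.1]
gripper_width: 0.0003
gripper_force: 2.2
(array([-0.2264,  0.0005,  0.0274]), array([-179.9,  -20. ,  -96.9]), array([-4. ,  0.3,  2.1]), 7.4)
[107 100 108 125 127] [ 44.1 -41.2  40.1 -37.4  35.9] [np.float64(-0.1425), np.float64(-0.1388), np.float64(-0.143), np.float64(-0.1519), np.float64(-0.153)]
```

```bash
python3 -m crank '[{"xyz":[0.13,0,0.05],"delta_rot":[0,0,0],"claw":1},{"xyz":[0.25,0,0.09],"delta_rot":[0,0,0],"claw":1},{"xyz":[0.38,0,0.14],"delta_rot":[0,0,0],"claw":1},{"xyz":[0.50,0,0.18],"delta_rot":[0,0,0],"claw":1},{"xyz":[0.63,0,0.23],"delta_rot":[0,0,0],"claw":1},{"xyz":[0.75,0,0.27],"delta_rot":[0,0,0],"claw":1},{"xyz":[0.88,0,0.32],"delta_rot":[0,0,0],"claw":1},{"xyz":[1.0,0,0.36],"delta_rot":[0,0,0],"claw":1},{"xyz":[1.13,0,0.41],"delta_rot":[0,0,0],"claw":1},{"xyz":[1.25,0,0.46],"delta_rot":[0,0,0],"claw":1},{"xyz":[1.38,0,0.50],"delta_rot":[0,0,0],"claw":1},{"xyz":[1.50,0,0.55],"delta_rot":[0,0,0],"claw":1},{"xyz":[1.63,0,0.59],"delta_rot":[0,0,0],"claw":1},{"xyz":[1.75,0,0.64],"delta_rot":[0,0,0],"claw":1},{"xyz":[1.88,0,0.68],"delta_rot":[0,0,0],"claw":1},{"xyz":[2.0,0,0.73],"delta_rot":[0,0,0],"claw":1}]'
python3 - <<'E'
from h import *
from plant import r
print(where(r.get_state()))
E
```

```text
time_s: 9.45
tcp_pos: [0.5855, -0.0719, 0.0273]
eef_rot: [-179.9, -20.0, -97.0]
contact_force: [0.2, 5.8, 4.4]
gripper_width: 0.0009
gripper_force: 2.9
(array([-0.1618,  0.    ,  0.0273]), array([-179.9,  -20. ,  -97. ]), array([-5.8, -0.5,  4.4]), 9.45)
```

```bash
python3 -m crank '[{"xyz":[0.06,0,0.02],"delta_rot":[0,0,0],"claw":1},{"xyz":[0.13,0,0.05],"delta_rot":[0,0,0],"claw":1},{"xyz":[0.19,0,0.07],"delta_rot":[0,0,0],"claw":1},{"xyz":[0.25,0,0.09],"delta_rot":[0,0,0],"claw":1},{"xyz":[0.31,0,0.11],"delta_rot":[0,0,0],"claw":1},{"xyz":[0.38,0,0.14],"delta_rot":[0,0,0],"claw":1}]'; python3 -m crank '[{"xyz":[0.06,0,0.02],"delta_rot":[0,0,0],"claw":1}]'|grep -E 'tcp|contact';  python3 -m crank '[{"xyz":[0.06,0,0.02],"delta_rot":[0,0,0],"claw":1}]'|grep -E 'tcp|contact'
```

```text
time_s: 10.2
tcp_pos: [0.584, -0.0839, 0.0272]
eef_rot: [-180.0, -20.0, -97.0]
contact_force: [0.6, 4.4, 2.4]
gripper_width: 0.0003
gripper_force: 2.7
tcp_pos: [0.5835, -0.0859, 0.0271]
contact_force: [-0.5, 3.6, 1.3]
tcp_pos: [0.5827, -0.0881, 0.0268]
contact_force: [1.0, 4.1, 1.1]
```

```bash
python3 -m crank '[{"xyz":[0.05,0,0.02],"delta_rot":[0,0,0],"claw":1}]'|grep -E 'tcp|contact';  python3 -m crank '[{"xyz":[0.05,0,0.02],"delta_rot":[0,0,0],"claw":1}]'|grep -E 'tcp|contact'
```

```text
tcp_pos: [0.5827, -0.0895, 0.0268]
contact_force: [0.0, 3.1, -0.7]
tcp_pos: [0.5831, -0.0906, 0.0269]
contact_force: [-0.8, 9.4, -0.2]
```

```bash
python3 -m crank '[{"xyz":[0.05,0,0.02],"delta_rot":[0,0,0],"claw":1}]'|grep -E 'tcp|contact'
```

```text
tcp_pos: [0.5837, -0.0909, 0.0268]
contact_force: [-3.1, 18.7, 4.1]
```

The force climbed from about 4 N to 19 N at xs≈-0.143, so the carrier has stopped against the notch ends. I'll back off and measure where it sits.

```bash
python3 -m crank '[{"xyz":[-0.15,0,-0.05],"delta_rot":[0,0,0],"claw":1},{"xyz":[-1.0,0,-0.36],"delta_rot":[0,0,0],"claw":1},{"xyz":[-2.2,0,-0.8],"delta_rot":[0,0,0],"claw":1},{"xyz":[-2.9,0,-2.7],"delta_rot":[0,0,0],"claw":1},{"xyz":[-2.9,0,-2.7],"delta_rot":[0,0,0],"claw":1}]'
python3 - <<'E'
from h import *
from plant import r,optics
import cv2
s=r.get_state();print(where(s))
c=optics.capture("wrist");z=lambda a:cv2.resize(a,(400,300),interpolation=cv2.INTER_CUBIC)
t=optics.capture("top")["img"][130:250,270:430];q=optics.capture("scene")["img"][225:325,290:423]
cv2.imwrite("pics/w4.png",c["img"])
cv2.imwrite("pics/comp2.png",np.vstack([cv2.resize(c["img"][60:285,120:520],(800,300)),np.hstack([z(t),z(q)])]))
E
```

```text
time_s: 11.45
tcp_pos: [0.5987, 0.0191, 0.0762]
eef_rot: [-179.7, -19.9, -96.9]
contact_force: [0.0, -0.3, -0.3]
gripper_width: 0.0006
gripper_force: 0.0
(array([-0.2538,  0.0021,  0.0762]), array([-179.7,  -19.9,  -96.9]), array([ 0.3,  0. , -0.3]), 11.45)
```

View pics/comp2.png

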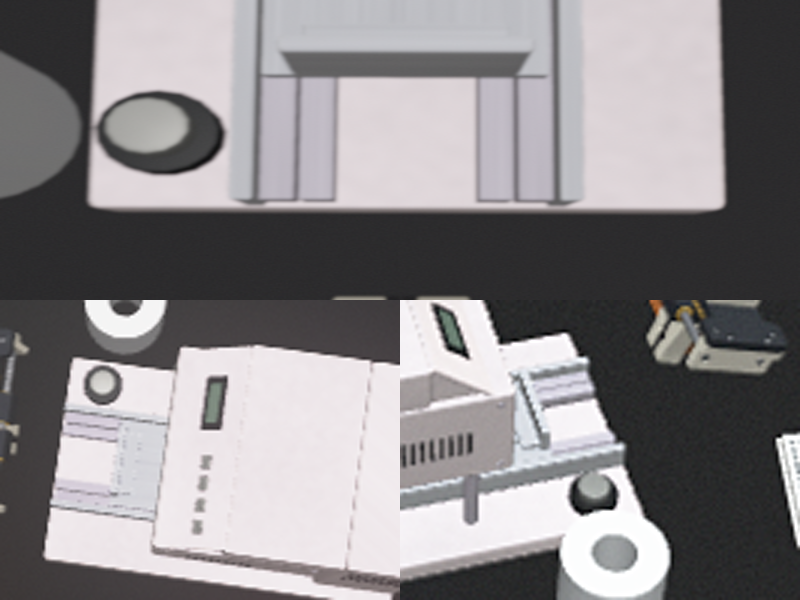

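The carrier sits well inside the machine: in the wrist crop the flange top is at (405,48) and the board's lower edge is at row 76. The button at (148,125) is clear. I'll check the position numerically.

Run:
```python
from h import *
from plant import r,optics
s=r.get_state();c=optics.capture("wrist");cv=lambda x,y:(120+x/2,60+y/1.3333)
for n,p,z in[("fl top .080",(400,51),.080),("fl top .085",(400,51),.085),("board low .048",(310,76),.048),("board low .053",(310,76),.053),("guide end",(570,203),.058),("base",(650,207),.032),("button",(147,125),.054),
 ("flL .080",(286,51),.08),("flR .080",(527,51),.08),("flL.085",(286,51),.085),("flR.085",(527,51),.085)]:print(n,wonz(c,s,*cv(*p),z))
print(where(s))
for z in(.12,.075):print("above button (tip on z)",z,goal(s,[-.175+.0144,.09,z-.0395],-20))
```

```text
fl top .080 [-0.1462 -0.0004  0.08  ]
fl top .085 [-0.1486 -0.0004  0.085 ]
board low .048 [-0.1442  0.0311  0.048 ]
board low .053 [-0.1463  0.0304  0.053 ]
guide end [-0.2128 -0.0565  0.058 ]
base [-0.2114 -0.0923  0.032 ]
button [-0.1722  0.0854  0.054 ]
flL .080 [-0.1462  0.0342  0.08  ]
flR .080 [-0.1462 -0.039   0.08  ]
flL.085 [-0.1486  0.0334  0.085 ]
flR.085 [-0.1486 -0.0381  0.085 ]
(array([-0.2498, -0.001 ,  0.0728]), array([179.9, -20.1, -97. ]), array([-0.1,  0.1, -0.5]), 11.6)
above button (tip on z) 0.12 (array([ 2.88, -3.04,  0.78]), array([ 0.1, -0.1, -0. ]))
above button (tip on z) 0.075 (array([ 2.36, -3.04,  2.19]), array([ 0.1, -0.1, -0. ]))
```

The carrier is home: about +1 mm after correcting for the view's bias, and inside the notch play. Now I move over the button.

```bash
python3 -m crank '[{"xyz":[3.04,-3.04,0.84],"delta_rot":[0,0,0],"claw":1},{"xyz":[3.04,-3.04,0.84],"delta_rot":[0,0,0],"claw":1},{"xyz":[3.04,-3.04,0.84],"delta_rot":[0,0,0],"claw":1},{"xyz":[3.04,-3.04,0.84],"delta_rot":[0,0,0],"claw":1},{"xyz":[2.52,-3.04,2.25],"delta_rot":[0,0,0],"claw":1},{"xyz":[2.42,-3.04,2.53],"delta_rot":[0,0,0],"claw":1},{"xyz":[2.42,-3.04,2.53],"delta_rot":[0,0,0],"claw":1}]'
python3 - <<'E'
from h import *
from plant import r
s=r.get_state();w=where(s);print(w,"tip",w[0]+[-.0144,0,.0395])
E
```

```text
time_s: 12.52
tcp_pos: [0.6746, -0.0878, 0.0269]
eef_rot: [179.9, -20.1, -96.9]
contact_force: [-0.2, -0.5, 0.1]
gripper_width: 0.0007
gripper_force: 0.0
(array([-0.1567,  0.0904,  0.0269]), array([179.9, -20.1, -96.9]), array([ 0.5, -0.1,  0.1]), 12.53) tip [-0.1711  0.0904  0.0664]
```

Next I press down in 2 mm steps and watch the vertical force.

```bash
python3 -m crank '[{"xyz":[-0.02,0,0.06],"delta_rot":[0,0,0],"claw":1},{"xyz":[-0.05,0,0.13],"delta_rot":[0,0,0],"claw":1},{"xyz":[-0.07,0,0.19],"delta_rot":[0,0,0],"claw":1}]'|grep -E 'tcp|contact'; for i in 1; do :; done; python3 -m crank '[{"xyz":[-0.02,0,0.06],"delta_rot":[0,0,0],"claw":1}]'|grep -E 'tcp|contact'; python3 -m crank '[{"xyz":[-0.02,0,0.06],"delta_rot":[0,0,0],"claw":1}]'|grep -E 'tcp|contact'
```

```text
tcp_pos: [0.6756, -0.088, 0.0215]
contact_force: [-0.8, -0.3, 1.6]
tcp_pos: [0.6757, -0.0882, 0.0195]
contact_force: [-0.6, 1.0, 2.6]
tcp_pos: [0.6757, -0.0882, 0.0175]
contact_force: [-1.2, 1.8, 3.4]
```

```bash
python3 -m crank '[{"xyz":[-0.02,0,0.06],"delta_rot":[0,0,0],"claw":1}]'|grep -E 'tcp|contact'; python3 -m crank '[{"xyz":[-0.02,0,0.05],"delta_rot":[0,0,0],"claw":1}]'|grep -E 'tcp|contact'
```

```text
tcp_pos: [0.6757, -0.0882, 0.0155]
contact_force: [-0.2, 1.9, 4.7]
tcp_pos: [0.6759, -0.0883, 0.0146]
contact_force: [-3.7, 4.9, 14.7]
```

The force ran from 1.6 N to 4.7 N over 6 mm and then hit a hard stop at 14.7 N, so the button went fully down. I'll hold briefly, lift straight up and check the scene before handing in.

```bash
python3 -m crank '[{"xyz":[0,0,0],"delta_rot":[0,0,0],"claw":1},{"xyz":[0,0,0],"delta_rot":[0,0,0],"claw":1},{"xyz":[0.2,0,-0.55],"delta_rot":[0,0,0],"claw":1},{"xyz":[0.6,0,-1.7],"delta_rot":[0,0,0],"claw":1},{"xyz":[-1.2,0.5,-4.0],"delta_rot":[0,0,0],"claw":1},{"xyz":[-1.2,0.5,-4.0],"delta_rot":[0,0,0],"claw":1},{"xyz":[-1.2,0.5,-4.0],"delta_rot":[0,0,0],"claw":1},{"xyz":[-1.2,0.5,-4.0],"delta_rot":[0,0,0],"claw":1}]'
python3 - <<'E'
from h import *
from plant import r,optics
import cv2
c=optics.capture("scene")["img"];cv2.imwrite("pics/end.png",c)
a=cv2.imread("pics/scene.png");d=(cv2.absdiff(a,c).max(2)>40).astype(np.uint8)
n,l,st,_=cv2.connectedComponentsWithStats(d);print(where(r.get_state()),[x.tolist() for x in st[1:] if x[4]>30])
E
```

```text
time_s: 14.4
tcp_pos: [0.6687, -0.0126, 0.1135]
eef_rot: [180.0, -20.1, -97.0]
contact_force: [-0.1, -0.2, -0.1]
gripper_width: 0.0006
gripper_force: 0.0
(array([-0.2302,  0.0753,  0.1132]), array([179.9, -20.1, -97. ]), array([-0.3,  0.9,  0.5]), 14.45) [[26, 0, 132, 158, 9139], [132, 0, 76, 47, 1505], [258, 0, 63, 26, 1210], [341, 0, 28, 15, 219], [375, 0, 15, 9, 69], [327, 0, 175, 196, 8997], [8, 13, 48, 17, 105], [269, 25, 55, 54, 1718], [339, 74, 16, 16, 160], [289, 77, 25, 22, 190], [258, 78, 35, 32, 287], [328, 105, 15, 19, 40], [272, 123, 10, 12, 41], [304, 122, 11, 13, 40], [117, 143, 8, 12, 56], [72, 150, 45, 22, 196], [61, 153, 29, 13, 65], [51, 168, 11, 11, 69], [66, 172, 12, 16, 98], [416, 182, 21, 26, 233], [367, 197, 63, 66, 2017], [400, 200, 18, 11, 43], [332, 240, 42, 33, 554], [327, 249, 17, 31, 152]]
```

```bash
python3 -c "
from plant import job
print(job.close_job())"
```

```text
the job is handed in; nothing more can be done
None
```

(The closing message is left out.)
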